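# Get the tablet tub out of the child-locked cleaning box

## Robot

A 6-joint arm with a two-finger parallel gripper is mounted at the origin on the work surface. World frame = base frame: x ahead of the robot, y to its left, z up, the work surface at z = 0. Lengths are in m, angles in rad, forces in N, time in s.
With the tool pointing down it reaches from about 0.375 to 0.9 m from the base axis. Payload 3.1 kg.
Tool frame: the origin (TCP) lies between the finger pads; the fingertips stand robot.finger_overhang ahead of it and the grasp point (between the pads) lies 3 mm ahead of it (robot.finger_overhang is the distance from the TCP to the fingertips, in m); z points along the fingers, y is the line along which they close (so a half turn about z gives the same grasp; the last joint's range is limited). The gripper opens to 87 mm and grips with 3 to 60 N. Pads are 19 mm wide; open, the fingers measure 117 mm over their backs; the gripper's body (75 mm by 190 mm) begins 51 mm behind the grasp point.
Start: joints at [0.949, 0.527, 1.433, -0, 1.181, -0.178], TCP at [0.268, 0.564, 0.219] pointing down, gripper open.
Joint ranges: [-3.08, 3.08], [-0.75, 2.2], [0.22, 2.44], [-1.43, 4.57], [0, 2.65], [-2.85, 2.85]. Speed limits (rad/s): [2.79, 2.79, 3.14, 3.14, 3.14, 3.14].

## Interface

Orientations are given as a unit quaternion [x, y, z, w].
In Python, from rig import get_obs, vision, hand_in, nets, robot gives the robot as it stands.
- The arm moves only by the tool apply_moves, never from a script. Its argument "series" is a list of rows, each an object with "offset": the shift along the world's x, y, z in cm, a list of three; "rot": the turn, a rotation vector about the world's x, y, z in degrees, a list of three. A call has 1 to 20 rows; each row is the pose to reach, as a shift and turn from the pose commanded when the call began; what a row does not reach only later rows make up. A row lasts 1/10 s, in which the tool goes at most 50 mm and 8.59 degrees, less where a joint would pass 70% of its speed; a pose out of reach is approached as far as the arm can. A call with a gripper value outside its range is refused whole. "hand" is the opening, from 0 (shut) to 1 (fully open), set as the call begins (left out, the last holds). The fingers move at their own pace and stop on an object; "newtons" is the grip in N (left out, the last holds). Time passes only in rows, so rows that repeat a pose let the fingers close. It gives the time, the measured TCP pose, the force, the opening and the grip force at its end, in the units of the state.
- get_obs(): the state, without advancing time (a new reading comes with each control period).
- vision.camera(name): name is "scene" or "side" or "wrist"; returns the picture (384x512x3 uint8, red, green, blue); there is no depth.
- vision.calibration(name): a dict with "K" (3x3 intrinsics, pixels), "R" (3x3) and "t" (3): a world point X has camera coordinates R X + t. Camera axes: x right, y down, z forward; pixel columns grow to the right and rows downward; lengths in m; the calibration is good to about 2 mm. A picture is of the moment at which its call begins: read the wrist's pose just before it. calibration takes no time and is no camera call; for the wrist camera it gives the pose at the moment of the call.
- hand_in(): hands the job in; it is judged then, once.
Trained networks look in the newest picture that a camera, given by its name, has taken for a name from the list of things; names that differ only in an ending like _2 or _b are one class to them, and where a whole thing is asked for, a point or a joint stands for the part that bears it (a point fixed in the world has none). Each returns a list of dicts, best first, with "conf" (0 to 1); they miss things now and then, are a little off and sometimes report something else, mostly with a low value. They report only what shows in the picture. A call takes as long as a camera call.
- nets.search_frame(camera, query): "centre" ([x, y, z] in m, in world coordinates, good to about 4 mm: the middle of the surface that is visible of it).
- nets.spot_point(camera, query): "centre" ([x, y, z] in m, in world coordinates, good to about 4 mm: a listed point, or the origin of a listed thing).
The state is a dict: "time": time; "q": joint angles; "joint_velocities": joint speeds; "joint_torque": joint torques, N m; "position": TCP position; "tool_rot": TCP orientation; "ft_force": force on the tool from outside, world axes, zero at the start; "moment": the same for the moment, N m; "grip_width": finger opening in m; "grip_force": force on a finger pad.
Only numpy, scipy, OpenCV 4.12 (cv2) and the standard library are available. Lean on these libraries where they do the work, as an engineer would, in place of code of your own. Each camera call takes 0.05 s, during which the arm holds its last target. There are 200 camera calls.

## Task

The tub of descaler tablets is shut away in the child-safe box. Slide the lock tab clear of the latch paddle, press the paddle so that the lid springs right open, then lift the round tub up over the box's front rail and set it down gently, upright, on the counter in front of the box. Leave the flat bottle standing in the box and do not disturb the other bottles.

Things in the scene. Friction and masses are not known exactly. Their poses are not given: they have to be found in the camera images.
- box: White plastic child-safe box, screwed down (cannot move). Origin: centre of its underside, on the counter. z up; its front faces its own -x, to the robot; +y is to the robot's left. 230 mm deep (x -115 to 115), 336 wide (y -168 to 168), walls 8, inner floor at z 10. Side walls slope up from 85 mm at the front to 217 at the rear wall (x +115). A slanted clear lid closes it. mm, box frame.
- rail_mid (a point): Middle of the top of the box's front wall, a low retaining rail 8 mm thick and 85 mm high (box x -111, y 0, z 85 mm), under the lid's front edge. The hook of the paddle stands before it up to z 98 mm. Small screw feet, 12 mm high, stand out 20 mm at both ends (y +-148) of the front wall. The counter before the wall is free on both sides of the latch housing.
- housing_front (a point): Middle of the front upper edge of the white latch housing on the box's front wall. Housing: box x -197 to -115, y -48 to +122 mm, deck at z 30 mm. It carries the latch paddle (y -36 to +36) and, beside it on the +y side, the lock tab. End walls reach z 58 mm (at y -46) and z 50 mm (at y +120).
- lock_tab (a joint): Child-lock tab: grey ribbed upright block, 22 mm (box x) by 24 mm (box y), on a wider foot 40 mm long in y. Slides along the box's +y, away from the paddle, with about 1.5 N friction; stays where left. In m: 0 to 0.006 locked, 0.034 fully aside (end stop). Its tongue reaches 24 mm under the paddle at 0 and blocks it; from 0.026 it is clear.
- tab_top (a point): Centre of the lock tab's top face, moves with the tab; at joint value 0 it is at box x -160, y +58, z 86 mm. The block's side faces are 12 mm to either side in box y; it stands free from z 53 to 86 mm, so 23 mm of it is above the paddle's top.
- paddle (a joint): Latch paddle: grey ribbed plate, 58 mm (box x) by 72 mm (y), top at z 63 mm, hinged at its rear on a pin along box y at box x -134, z 56. Press its front down. In rad: 0 at rest, 0.42 fully down; at about 0.26 the lid is let go. It springs back. An upright hook plate, 52 mm wide, rises at its rear to z 98 and tips 16 mm forward as it is pressed. Locked, it gives under 0.1 rad.
- paddle_top (a point): The place to press: top face of the paddle, 42 mm before its pin, mid-width: box x -176, y 0, z 63 mm at rest. Fully down (end stop) it is 17 mm lower; the lid lets go at about 11 mm. Takes about 2 N to start and 5 N fully down.
- lid (a joint): The lid: clear panel in a white frame, 265 mm from hinge to front edge, 336 wide. Hinge along box y at box x +112, z 221 mm. In rad: 0 shut (front edge at z 89), 2.4 right open, leaning back past upright. Once let go, a damped spring opens it in about 3 s if nothing is in the way (its edge first swings up and 40 mm forward, over the latch); its push is 1 to 2 N. It stays open by itself.
- lid_edge (a point): Middle of the lid's free edge, moves with the lid.
- tub: The tub of tablets: round white tub with knurled screw cap, standing on the box's inner floor in its left or right half. 100 mm tall, body 57 mm across; cap (the top 36 mm) 60 mm across with upright sides to grip; 0.25 to 0.5 kg. Origin: centre of its underside; z up.
- flat_bottle: Not to be moved: a white oblong bottle standing in the other half of the box, 70 by 46 by 66 mm high with a narrow neck and 28 mm cap, 94 mm tall in all. Origin: centre of its underside.
- spray_bottle: Bystander: white trigger spray bottle, 74 mm across, 224 mm tall, on the counter on the right. Origin: centre of its underside.
- squeeze_bottle: Bystander: clear round bottle with white cap, 70 mm across, 179 mm tall, on the counter on the left. Origin: centre of its underside.

How it is judged:
By the outcome, as a careful person would: the job done as asked, in the order asked, and still so for the second after the job is handed in, with the robot touching nothing.
It also fails if it takes over 53 s, if anything falls off the work surface, if the arm or the gripper's body presses on something with over 40 N, if the wrist force passes 120 N, or if a joint passes its speed limit or range.

## Working session

There is one attempt and no reset: what is moved stays moved. The work goes in short steps, Python scripts to look and compute and a tool call to move; the robot and the scene stay as the last step left them, time stands still between calls to the robot, and variables do not carry over. Pictures are saved under pics/ and viewed, at most 10 in all, crops included, and the job is handed in when it is done.

Besides the shell and the picture viewer there is one more tool, called after ">>>" in YAML: its name, and indented under it one key for each argument. apply_moves: Moves the arm, as the interface text tells. Its arguments: {"type":"object","properties":{"series":{"type":"array"},"hand":{"type":"number"},"newtons":{"type":"number"}},"required":["series"]}

```bash
mkdir -p pics; cat > a.py <<'E'
from rig import get_obs, vision, hand_in, nets, robot
import cv2, numpy as np
E
python3 - <<'E'
from a import *
print(robot if isinstance(robot,dict) else [ (k,getattr(robot,k)) for k in dir(robot) if not k.startswith('_')])
o=get_obs();print(o['time'],o['position'],o['tool_rot'])
ims=[]
for c in ['scene','side']:
    im=vision.camera(c)[:,:,::-1];ims.append(im)
    for q in ['rail_mid','housing_front','tab_top','paddle_top','lid_edge','tub','flat_bottle','spray_bottle','squeeze_bottle','box']:
        r=nets.spot_point(c,q)
        print(c,q,[(np.round(d['centre'],3).tolist(),round(d['conf'],2)) for d in r[:2]])
cv2.imwrite('pics/1.png',cv2.resize(np.vstack(ims),(800,1200))[:600]);cv2.imwrite('pics/2.png',cv2.resize(ims[1],(800,600)))
E
```

```text
[('Unreachable', <class 'rig.Unreachable'>), ('finger_overhang', 0.022)]
0.0 [0.26789528 0.56384711 0.21797946] [ 2.20077875e-01  9.75481716e-01 -9.91713636e-04 -4.08013771e-04]
scene rail_mid [([0.529, -0.005, 0.086], 0.62)]
scene housing_front [([0.439, 0.016, 0.031], 0.76)]
scene tab_top [([0.473, 0.049, 0.085], 0.48)]
scene paddle_top [([0.64, 0.014, -0.004], 0.24)]
scene lid_edge [([0.527, -0.001, 0.09], 0.69)]
scene tub []
scene flat_bottle []
scene spray_bottle [([0.439, 0.019, 0.03], 0.6), ([0.618, -0.453, -0.002], 0.59)]
scene squeeze_bottle [([0.481, 0.42, -0.003], 0.8)]
scene box [([0.638, 0.016, -0.001], 0.9)]
side rail_mid [([0.532, -0.007, 0.081], 0.89), ([0.64, 0.014, -0.002], 0.58)]
side housing_front [([0.438, 0.015, 0.032], 0.88)]
side tab_top [([0.473, 0.048, 0.084], 0.65)]
side paddle_top [([0.463, -0.014, 0.066], 0.5), ([0.53, -0.004, 0.08], 0.26)]
side lid_edge [([0.525, -0.0, 0.092], 0.93)]
side tub []
side flat_bottle [([0.531, -0.004, 0.082], 0.68)]
side spray_bottle [([0.621, -0.452, 0.002], 0.81)]
side squeeze_bottle [([0.48, 0.414, -0.0], 0.86)]
side box [([0.638, 0.014, -0.0], 0.69)]
```

View pics/1.png

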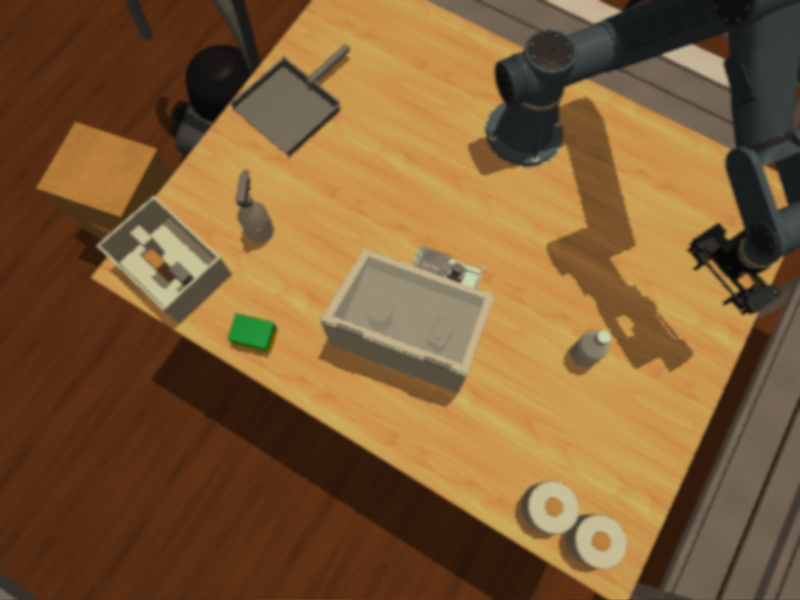

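View pics/2.png

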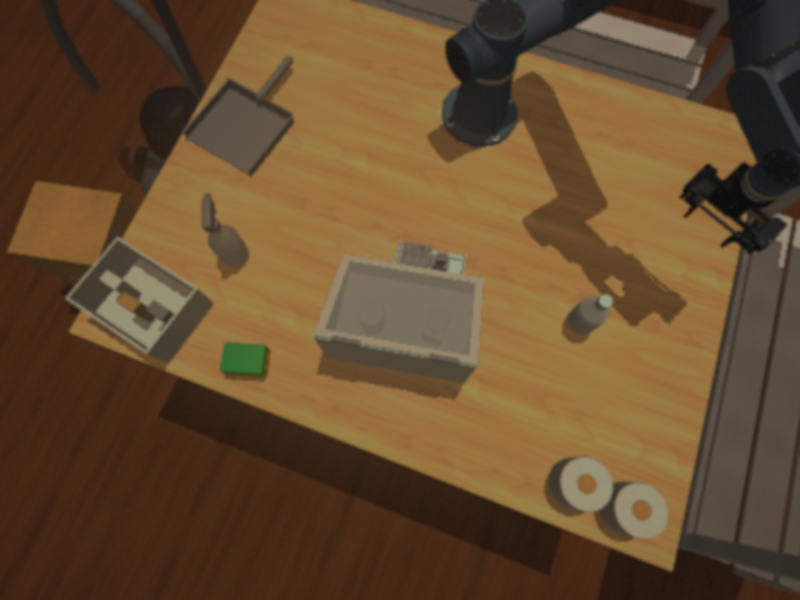

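The pictures show a shut box at an angle of about 10°. In the side view the round tub is in the right half, around (375,315), and the flat bottle is in the left half, around (435,322). I'll move the wrist over the latch for a closer look.

>>> apply_moves:
  series:
    - {"offset":[1,-4,2],"rot":[0,0,3]}
    - {"offset":[2,-8,4],"rot":[0,0,6]}
    - {"offset":[3,-12.5,6],"rot":[0,0,9]}
    - {"offset":[4,-17,8],"rot":[0,0,12]}
    - {"offset":[5,-21.5,10],"rot":[0,0,15]}
    - {"offset":[6,-26,12],"rot":[0,0,18]}
    - {"offset":[7.5,-30.5,12],"rot":[0,0,21]}
    - {"offset":[9,-35,12],"rot":[0,0,24]}
    - {"offset":[10.5,-39.5,12],"rot":[0,0,27]}
    - {"offset":[12,-44,12],"rot":[0,0,30]}
    - {"offset":[13,-48,12],"rot":[0,0,33]}
    - {"offset":[14,-52,12],"rot":[0,0,35]}
    - {"offset":[15,-54.5,12],"rot":[0,0,35]}
    - {"offset":[15,-54.5,12],"rot":[0,0,35]}
    - {"offset":[15,-54.5,12],"rot":[0,0,35]}
    - {"offset":[15,-54.5,12],"rot":[0,0,35]}
  hand: 0

```text
time: 2.7
position: [0.4177, 0.0203, 0.3389]
tool_rot: [-0.084, 0.996, 0.0, -0.0]
ft_force: [0.6, -0.4, 0.1]
grip_width: 0.0003
grip_force: 0.0
```

```bash
cat >> a.py <<'E'
from scipy.optimize import least_squares
B={'rail_mid':(-.111,0,.085),'housing_front':(-.197,.037,.030),'tab_top':(-.160,.058,.086),'paddle_top':(-.176,0,.063),'box':(0,0,0)}
def w(p,b):
    c,s=np.cos(p[2]),np.sin(p[2]);return np.array([p[0]+c*b[0]-s*b[1],p[1]+s*b[0]+c*b[1],b[2]])
E
python3 - <<'E'
from a import *
o=get_obs();print(o['time'],o['position'],o['tool_rot'],o['q'],o['grip_width'])
M=[]
for c in ['wrist','side','scene','wrist']:
    im=vision.camera(c)[:,:,::-1]
    for q in list(B)+['tub','flat_bottle','lid_edge']:
        r=nets.spot_point(c,q)
        print(c,q,[(np.round(d['centre'],3).tolist(),round(d['conf'],2)) for d in r[:2]])
        if q in B and r and r[0]['conf']>.4: M.append((q,np.array(r[0]['centre'])))
cv2.imwrite('pics/3.png',cv2.resize(im,(800,600)))
def f(p): return np.concatenate([(w(p,np.add(B[q],(0,p[3]*(q=='tab_top'),0)))-m)[:2] for q,m in M])*1000
s=least_squares(f,[.638,.015,.17,.003],loss='soft_l1',f_scale=4);print(s.x,np.degrees(s.x[2]))
for (q,m),r in zip(M,s.fun.reshape(-1,2)):print(q,np.round(r,1))
E
```

```text
2.7 [0.41768469 0.02034753 0.33886882] [-8.38407871e-02  9.96479068e-01  3.34969496e-04 -2.78555186e-04] [-2.20341506e-01  9.30343707e-02  1.73994809e+00  4.88863445e-04
  1.30934246e+00 -1.95914303e+00] 0.0003087485116254295
wrist rail_mid []
wrist housing_front [([0.438, 0.02, 0.028], 0.97)]
wrist tab_top [([0.478, 0.053, 0.087], 0.91)]
wrist paddle_top [([0.469, -0.019, 0.058], 0.82)]
wrist box []
wrist tub []
wrist flat_bottle []
wrist lid_edge []
side rail_mid [([0.532, -0.004, 0.081], 0.75)]
side housing_front [([0.437, 0.019, 0.032], 0.91)]
side tab_top [([0.472, 0.048, 0.08], 0.49), ([0.48, 0.412, 0.001], 0.24)]
side paddle_top [([0.466, -0.014, 0.062], 0.58)]
side box [([0.637, 0.013, 0.0], 0.97), ([0.465, -0.013, 0.064], 0.23)]
side tub [([0.472, 0.05, 0.086], 0.73), ([0.437, 0.019, 0.033], 0.31)]
side flat_bottle [([0.47, 0.055, 0.083], 0.21)]
side lid_edge []
scene rail_mid [([0.53, -0.003, 0.084], 0.93)]
scene housing_front [([0.441, 0.018, 0.031], 0.81)]
scene tab_top [([0.47, 0.047, 0.088], 0.43), ([0.482, 0.417, -0.002], 0.26)]
scene paddle_top [([0.464, -0.019, 0.061
[... 161 characters left out ...]
[([0.527, -0.002, 0.089], 0.75)]
wrist rail_mid []
wrist housing_front [([0.437, 0.023, 0.024], 0.68)]
wrist tab_top [([0.475, 0.05, 0.081], 0.97)]
wrist paddle_top [([0.466, -0.017, 0.063], 0.67)]
wrist box []
wrist tub []
wrist flat_bottle [([0.469, -0.017, 0.062], 0.63)]
wrist lid_edge []
[0.63986023 0.01373662 0.16210077 0.00426136] 9.287690001633054
housing_front [ 1.9 -1.2]
tab_top [-5.9 -3.9]
paddle_top [-2.5  4. ]
rail_mid [-1.3 -0.6]
housing_front [ 2.2 -0.2]
tab_top [-0.1  1.1]
paddle_top [ 0.7 -0.8]
box [3.2 0.4]
rail_mid [ 0.  -0.9]
housing_front [-1.7  0.1]
tab_top [2.3 2.2]
paddle_top [2.3 4.1]
box [-1.9 -1.2]
housing_front [ 2.4 -4.5]
tab_top [-2.9 -0.7]
paddle_top [-0.3  2.5]
```

View pics/3.png

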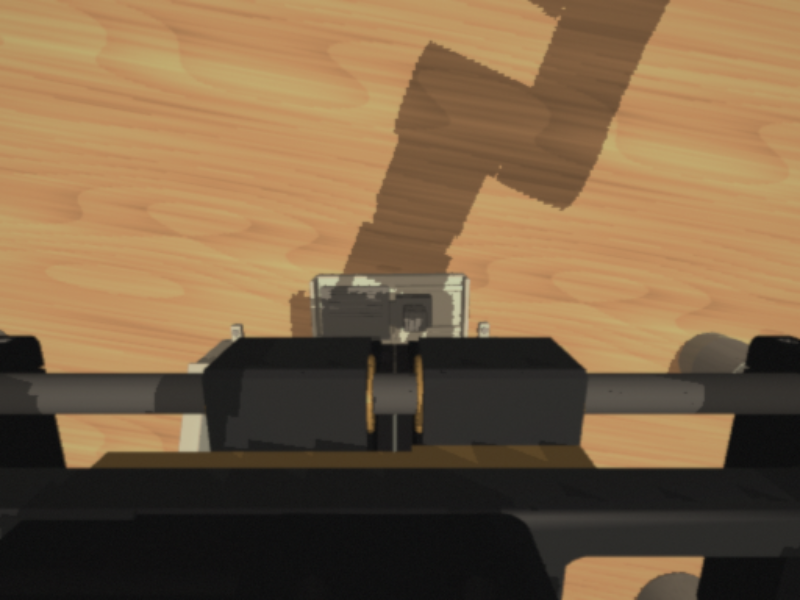

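The wrist view shows the paddle at about (350,315), with the lock tab to its right at about (412,318); the closed fingers sit at (395,390). Fitted box pose: (0.640, 0.014), yaw 9.3°. I'll lower the closed fingers beside the tab, over the paddle.

>>> apply_moves:
  series:
    - {"offset":[1,0,-4]}
    - {"offset":[2,0,-8]}
    - {"offset":[3.5,-0.4,-12]}
    - {"offset":[5,-0.7,-16]}
    - {"offset":[6,-0.7,-19]}
    - {"offset":[6,-0.7,-22]}
    - {"offset":[6,-0.7,-24]}
    - {"offset":[6,-0.7,-24.8]}
    - {"offset":[6,-0.7,-24.8]}
    - {"offset":[6,-0.7,-24.8]}

```text
schema error: expected keys offset, rot
```

```bash
python3 - <<'E'
from a import *
print(get_obs()['position'],get_obs()['ft_force'])
ims=[]
for c,q in [('side',0),('wrist',0)]:
    im=vision.camera(c)[:,:,::-1]
    K,R,t=[np.array(vision.calibration(c)[k]) for k in 'KRt']
    pt=K@(R@np.array([.475,.03,.08])+t);u,v=(pt[:2]/pt[2]).astype(int);print(u,v)
    h=60 if c=='side' else 110
    u,v=np.clip(u,h,511-h),np.clip(v,h,383-h)
    ims.append(cv2.resize(im[v-h:v+h,u-h:u+h],(400,400),interpolation=cv2.INTER_CUBIC))
    for d in nets.spot_point(c,'tab_top')[:1]:print(c,d)
cv2.imwrite('pics/4.png',np.hstack(ims))
E
```

```text
[0.41834459 0.01944034 0.33896782] [-0.47278828 -0.3777265  -1.28260645]
277 162
side {'centre': [0.4706, 0.0518, 0.0861], 'conf': 0.46}
252 204
wrist {'centre': [0.4762, 0.0507, 0.0867], 'conf': 0.68}
```

View pics/4.png

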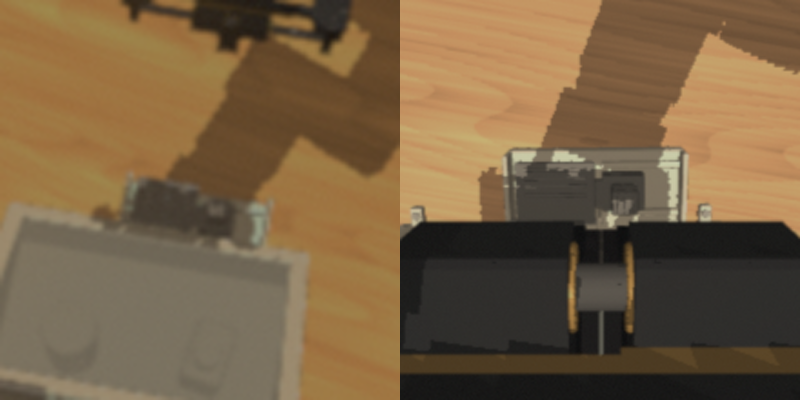

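The move was refused because each row needs "rot". The crops show the arm still above the latch and the tab at about (625,195) in the right one. I'll send it again.

>>> apply_moves:
  series:
    - {"offset":[1,0,-4],"rot":[0,0,0]}
    - {"offset":[2,0,-8],"rot":[0,0,0]}
    - {"offset":[3.5,-0.4,-12],"rot":[0,0,0]}
    - {"offset":[5,-0.6,-16],"rot":[0,0,0]}
    - {"offset":[6,-0.6,-19],"rot":[0,0,0]}
    - {"offset":[6,-0.6,-22],"rot":[0,0,0]}
    - {"offset":[6,-0.6,-24],"rot":[0,0,0]}
    - {"offset":[6,-0.6,-24.7],"rot":[0,0,0]}
    - {"offset":[6,-0.6,-24.7],"rot":[0,0,0]}
    - {"offset":[6,-0.6,-24.7],"rot":[0,0,0]}

```text
time: 5.7
position: [0.4791, 0.0133, 0.0927]
tool_rot: [-0.083, 0.997, -0.0, 0.001]
ft_force: [-1.1, 0.7, -0.4]
grip_width: 0.0006
grip_force: 0.0
```

```bash
python3 - <<'E'
from a import *
print(get_obs()['position'],get_obs()['ft_force'])
ims=[]
for c,q in [('side',0),('wrist',0)]:
    im=vision.camera(c)[:,:,::-1]
    K,R,t=[np.array(vision.calibration(c)[k]) for k in 'KRt']
    pt=K@(R@np.array([.475,.03,.08])+t);u,v=(pt[:2]/pt[2]).astype(int);print(u,v)
    h=60 if c=='side' else 110
    u,v=np.clip(u,h,511-h),np.clip(v,h,383-h)
    ims.append(cv2.resize(im[v-h:v+h,u-h:u+h],(400,400),interpolation=cv2.INTER_CUBIC))
    for d in nets.spot_point(c,'tab_top')[:1]:print(c,d)
cv2.imwrite('pics/5.png',np.hstack(ims))
E
```

```text
[0.47907875 0.0133154  0.0926883 ] [-1.13144097  0.67109757 -0.39174714]
277 162
side {'centre': [0.4706, 0.0522, 0.0842], 'conf': 0.6}
276 223
wrist {'centre': [0.4767, 0.0553, 0.0863], 'conf': 0.55}
```

View pics/5.png

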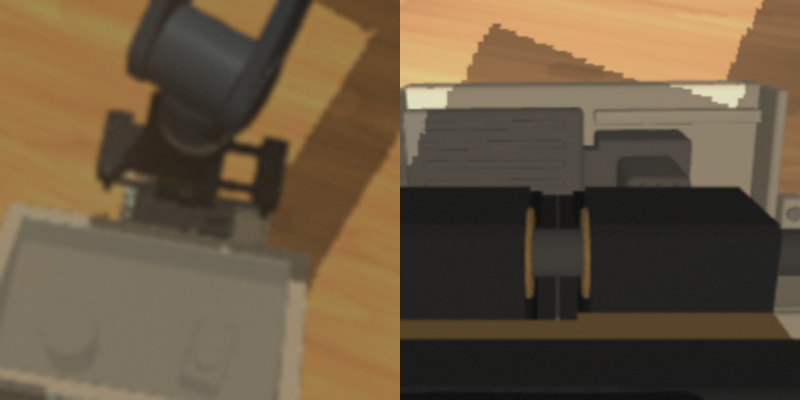

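The fingers are over the paddle, just left of the tab at about (655,165), and touch nothing. Next I push along box +y.

>>> apply_moves:
  series:
    - {"offset":[-0.1,0.6,0],"rot":[0,0,0]}
    - {"offset":[-0.2,1.1,0],"rot":[0,0,0]}
    - {"offset":[-0.3,1.6,0],"rot":[0,0,0]}
    - {"offset":[-0.3,2.1,0],"rot":[0,0,0]}
    - {"offset":[-0.4,2.6,0],"rot":[0,0,0]}
    - {"offset":[-0.5,3.1,0],"rot":[0,0,0]}
    - {"offset":[-0.5,3.1,0],"rot":[0,0,0]}
    - {"offset":[-0.5,3.1,0],"rot":[0,0,0]}

```text
time: 6.7
position: [0.4733, 0.0446, 0.0919]
tool_rot: [-0.084, 0.996, -0.0, 0.0]
ft_force: [0.1, -0.3, -0.2]
grip_width: -0.0
grip_force: 0.0
```

```bash
python3 - <<'E'
from a import *
for c in ['wrist','side','wrist']:
    vision.camera(c)
    for d in nets.spot_point(c,'tab_top')[:1]:
        m=np.array(d['centre'])-[.6399,.0137,0];print(c,d['conf'],.9869*m[0]+.1614*m[1],-.1614*m[0]+.9869*m[1],m[2])
o=get_obs();print(o['position'],o['ft_force'])
E
```

```text
wrist 0.6 -0.15293709000000003 0.06301029000000001 0.0844
side 0.54 -0.16244731000000007 0.06557891000000002 0.0849
wrist 0.64 -0.15556574 0.06242689000000001 0.0849
[0.47341044 0.04426504 0.09195428] [ 0.05485563  0.31135119 -0.61224346]
```

```bash
python3 - <<'E'
from a import *
im=vision.camera('wrist')[:,:,::-1]
cv2.imwrite('pics/6.png',cv2.resize(im[90:330,100:420],(800,600)))
E
```

```text
(no output)
```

View pics/6.png

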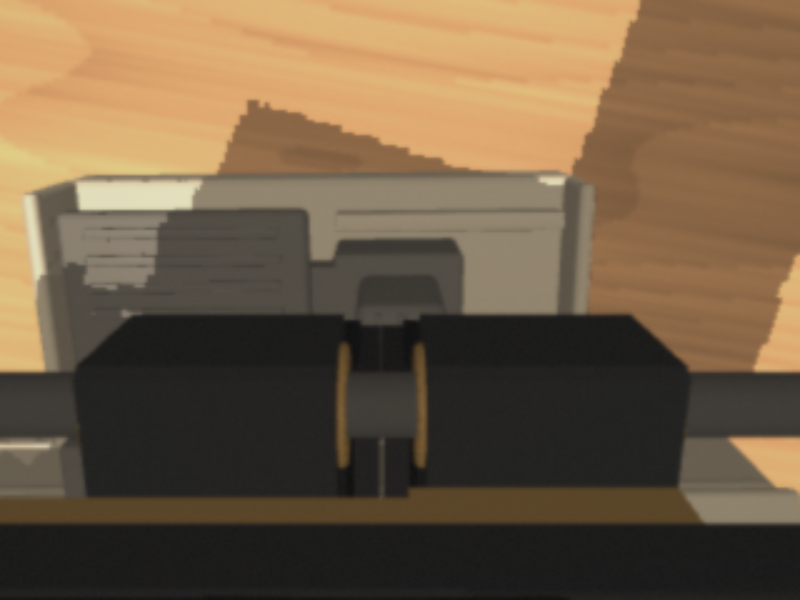

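The paddle-to-foot gap at (308–335, 270) has grown only slightly, so the tab has moved about 4 mm because the fingertips are thin. I'll push further.

>>> apply_moves:
  series:
    - {"offset":[-0.1,0.5,0],"rot":[0,0,0]}
    - {"offset":[-0.2,1.0,0],"rot":[0,0,0]}
    - {"offset":[-0.2,1.4,0],"rot":[0,0,0]}
    - {"offset":[-0.3,1.8,0],"rot":[0,0,0]}
    - {"offset":[-0.3,2.1,0],"rot":[0,0,0]}
    - {"offset":[-0.4,2.3,0],"rot":[0,0,0]}
    - {"offset":[-0.4,2.3,0],"rot":[0,0,0]}

```text
time: 7.75
position: [0.4691, 0.0678, 0.0919]
tool_rot: [-0.084, 0.996, 0.0, -0.0]
ft_force: [-0.9, -0.8, 0.3]
grip_width: 0.0004
grip_force: 0.0
```

```bash
python3 - <<'E'
from a import *
for c in ['wrist','side','wrist','scene']:
    im=vision.camera(c)[:,:,::-1]
    if c=='wrist':cv2.imwrite('pics/7.png',cv2.resize(im[90:330,100:420],(800,600)))
    for d in nets.spot_point(c,'tab_top')[:1]:
        m=np.array(d['centre'])-[.6399,.0137,0];print(c,d['conf'],.9869*m[0]+.1614*m[1],-.1614*m[0]+.9869*m[1],m[2])
o=get_obs();print(o['position'],o['ft_force'])
E
```

```text
wrist 0.9 -0.15584567000000005 0.06257399999999999 0.0845
side 0.53 -0.15885109 0.06154557000000001 0.0823
wrist 0.57 -0.15272357000000006 0.0630767 0.0853
scene 0.39 -0.16123209000000005 0.06061768000000001 0.0869
[0.46936424 0.06732165 0.09194043] [-0.08039424  0.06650463 -0.61871947]
```

View pics/7.png

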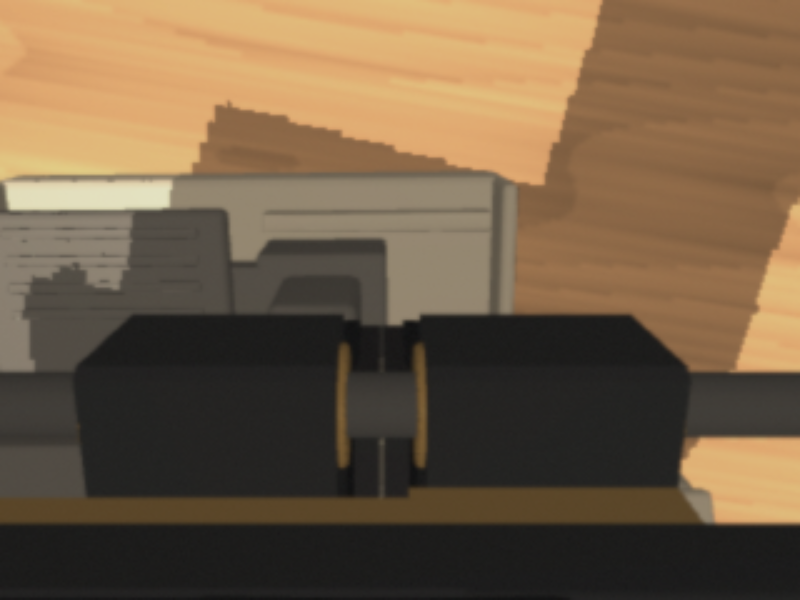

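The tab at (318,295) hasn't moved even though the fingers are now past it at (382,400). I'll check the geometry by projecting the fingertip and the tab corners.

```bash
python3 - <<'E'
from a import *
from scipy.spatial.transform import Rotation as Ro
o=get_obs();P=o['position'];Rt=Ro.from_quat(o['tool_rot']).as_matrix()
K,R,t=[np.array(vision.calibration('wrist')[k]) for k in 'KRt']
pr=lambda X:(lambda a:np.round(a[:2]/a[2],0))(K@(R@X+t))
f=lambda X:np.round((pr(X)-[100,90])*2.5)
print('cam in tool',Rt.T@(-R.T@t-P),'axis',Rt.T@R[2], 'tip world',P+Rt@[0,0,.022])
for x in(-.0095,.0095):
  for y in (-.005,.005,-.015,.015): print(x,y,'tip',f(P+Rt@[x,y,.022]),'tcp',f(P+Rt@[x,y,0]),'-50',f(P+Rt@[x,y,-.05]))
p=[.6399,.0137,.1621]
for n,b in dict(tabTFL=(-.171,.050,.086),tabTFR=(-.171,.074,.086),tabTBL=(-.149,.05,.086),padF=(-.192,.036,.063),padFz=(-.192,.036,.055),hous=(-.197,.122,.03),wall=(-.197,.12,.05)).items(): print(n,f(w(p,b)))
E
```

```text
cam in tool [ 0.06725394  0.00054127 -0.16577669] axis [-2.45564756e-01  8.65176358e-05  9.69380185e-01] tip world [0.46936451 0.06732121 0.06994043]
-0.0095 -0.005 tip [362. 360.] tcp [360. 392.] -50 [350. 505.]
-0.0095 0.005 tip [395. 360.] tcp [398. 392.] -50 [405. 505.]
-0.0095 -0.015 tip [328. 360.] tcp [320. 392.] -50 [298. 505.]
-0.0095 0.015 tip [430. 360.] tcp [438. 392.] -50 [458. 505.]
0.0095 -0.005 tip [360. 295.] tcp [358. 322.] -50 [350. 412.]
0.0095 0.005 tip [398. 295.] tcp [398. 322.] -50 [405. 412.]
0.0095 -0.015 tip [325. 295.] tcp [318. 322.] -50 [295. 412.]
0.0095 0.015 tip [432. 295.] tcp [438. 322.] -50 [460. 412.]
tabTFL [260. 308.]
tabTFR [352. 308.]
tabTBL [265. 385.]
padF [222. 210.]
padFz [228. 205.]
hous [505. 180.]
wall [510. 188.]
```

The fingertips seem to have passed above the tab. They project to v≈295 but show at v≈320, so when shut they may end higher than stated. I'll go back and feel for the paddle top from above.

>>> apply_moves:
  series:
    - {"offset":[0,0,1],"rot":[0,0,0]}
    - {"offset":[0.2,-1.5,1.5],"rot":[0,0,0]}
    - {"offset":[0.5,-3,1.5],"rot":[0,0,0]}
    - {"offset":[0.8,-4.5,1.5],"rot":[0,0,0]}
    - {"offset":[0.9,-5.6,1],"rot":[0,0,0]}
    - {"offset":[0.9,-5.6,0],"rot":[0,0,0]}
    - {"offset":[0.9,-5.6,-0.4],"rot":[0,0,0]}
    - {"offset":[0.9,-5.6,-0.4],"rot":[0,0,0]}
    - {"offset":[0.9,-5.6,-0.4],"rot":[0,0,0]}

```text
time: 9.05
position: [0.4778, 0.0121, 0.0876]
tool_rot: [-0.084, 0.996, 0.0, -0.001]
ft_force: [-0.1, 0.7, -0.1]
grip_width: 0.0003
grip_force: 0.0
```

>>> apply_moves:
  series:
    - {"offset":[0,0,-0.2],"rot":[0,0,0]}
    - {"offset":[0,0,-0.4],"rot":[0,0,0]}
    - {"offset":[0,0,-0.4],"rot":[0,0,0]}
    - {"offset":[0,0,-0.4],"rot":[0,0,0]}

```text
time: 9.45
position: [0.4783, 0.0115, 0.084]
tool_rot: [-0.084, 0.997, 0.0, -0.0]
ft_force: [-0.1, -0.1, 0.4]
grip_width: 0.0005
grip_force: 0.0
```

>>> apply_moves:
  series:
    - {"offset":[0,0,-0.2],"rot":[0,0,0]}
    - {"offset":[0,0,-0.4],"rot":[0,0,0]}
    - {"offset":[0,0,-0.4],"rot":[0,0,0]}
    - {"offset":[0,0,-0.4],"rot":[0,0,0]}

```text
time: 9.85
position: [0.4782, 0.0114, 0.0798]
tool_rot: [-0.083, 0.997, 0.0, -0.0]
ft_force: [0.1, -0.5, 0.5]
grip_width: 0.0004
grip_force: 0.0
```

>>> apply_moves:
  series:
    - {"offset":[0,0,-0.2],"rot":[0,0,0]}
    - {"offset":[0,0,-0.4],"rot":[0,0,0]}
    - {"offset":[0,0,-0.6],"rot":[0,0,0]}
    - {"offset":[0,0,-0.6],"rot":[0,0,0]}
    - {"offset":[0,0,-0.6],"rot":[0,0,0]}

```text
time: 10.35
position: [0.4783, 0.0114, 0.0738]
tool_rot: [-0.083, 0.997, 0.0, -0.0]
ft_force: [-0.4, -1.0, 0.7]
grip_width: 0.0003
grip_force: 0.0
```

```bash
python3 - <<'E'
from a import *
o=get_obs();print(o['position'],o['ft_force'])
im=vision.camera('wrist')[:,:,::-1]
cv2.imwrite('pics/8.png',cv2.resize(im[90:330,100:420],(800,600)))
E
```

```text
[0.4782604  0.01144271 0.07383132] [-0.35388309 -0.96596887  0.72564981]
```

View pics/8.png

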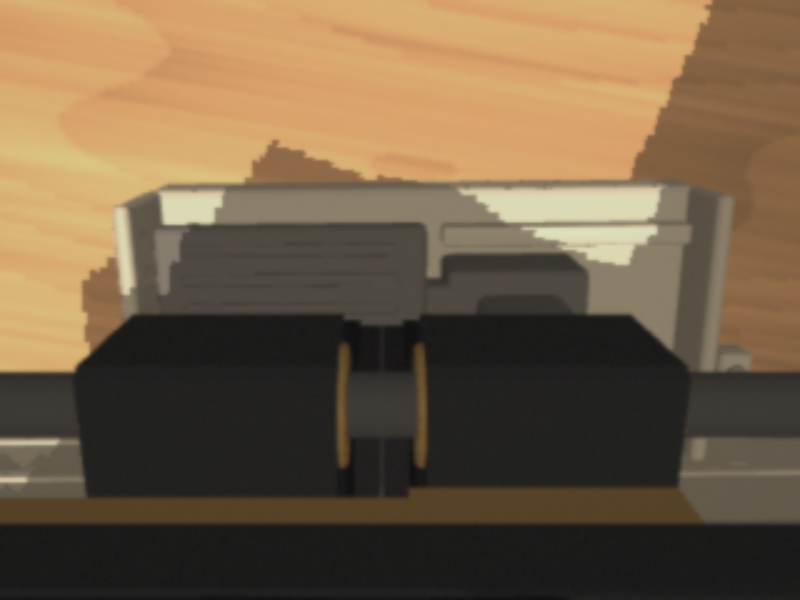

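No contact yet. The tab foot at (515,270) is to the right of the fingers at (382,330). I'll push at this height.

>>> apply_moves:
  series:
    - {"offset":[-0.1,0.6,0],"rot":[0,0,0]}
    - {"offset":[-0.2,1.2,0],"rot":[0,0,0]}
    - {"offset":[-0.3,1.8,0],"rot":[0,0,0]}
    - {"offset":[-0.4,2.4,0],"rot":[0,0,0]}
    - {"offset":[-0.5,2.8,0],"rot":[0,0,0]}
    - {"offset":[-0.5,3.2,0],"rot":[0,0,0]}
    - {"offset":[-0.6,3.6,0],"rot":[0,0,0]}
    - {"offset":[-0.6,3.6,0],"rot":[0,0,0]}

```text
time: 11.2
position: [0.4723, 0.048, 0.074]
tool_rot: [-0.084, 0.997, 0.0, 0.0]
ft_force: [-0.1, -0.3, -0.6]
grip_width: 0.0003
grip_force: 0.0
```

```bash
python3 - <<'E'
from a import *
for c in ['wrist','side']:
    im=vision.camera(c)[:,:,::-1]
    for d in nets.spot_point(c,'tab_top')[:1]:
        m=np.array(d['centre'])-[.6399,.0137,0];print(c,d['conf'],.9869*m[0]+.1614*m[1],-.1614*m[0]+.9869*m[1],m[2])
o=get_obs();m=o['position']-[.6399,.0137,0];print(-.1614*m[0]+.9869*m[1],o['position'],o['ft_force'])
E
```

```text
side 0.67 -0.15742305000000004 0.08390852 0.0831
0.060408290056621836 [0.47235412 0.04750929 0.07392393] [ 0.0205508   0.26260559 -0.92620157]
```

The tab is moving: its top is at box y of about 84 mm. I'll push a bit more, to the stop.

>>> apply_moves:
  series:
    - {"offset":[0,0.3,0],"rot":[0,0,0]}
    - {"offset":[-0.1,0.5,0],"rot":[0,0,0]}
    - {"offset":[-0.1,0.7,0],"rot":[0,0,0]}
    - {"offset":[-0.1,0.7,0],"rot":[0,0,0]}

```text
time: 11.8
position: [0.4714, 0.0547, 0.0739]
tool_rot: [-0.084, 0.997, 0.0, 0.0]
ft_force: [0.2, -0.8, -0.6]
grip_width: 0.0004
grip_force: 0.4
```

```bash
python3 - <<'E'
from a import *
for c in ['wrist','side','scene','side']:
    im=vision.camera(c)[:,:,::-1]
    for d in nets.spot_point(c,'tab_top')[:1]:
        m=np.array(d['centre'])-[.6399,.0137,0];print(c,d['conf'],.9869*m[0]+.1614*m[1],-.1614*m[0]+.9869*m[1],m[2])
o=get_obs();m=o['position']-[.6399,.0137,0];print(-.1614*m[0]+.9869*m[1],o['position'],o['ft_force'])
E
```

```text
side 0.57 -0.16080256000000004 0.09236491999999999 0.084
scene 0.55 -0.1569444 0.08869405999999999 0.0868
side 0.44 -0.15976354 0.09128302999999999 0.0848
0.06754786588007057 [0.47119475 0.05455403 0.07395156] [ 0.89770115 -0.36909027 -0.94413981]
```

The tab is aside, at about 0.032. Next I go over the paddle and feel down.

>>> apply_moves:
  series:
    - {"offset":[0.1,-0.5,1],"rot":[0,0,0]}
    - {"offset":[0,-2,1.5],"rot":[0,0,0]}
    - {"offset":[-0.3,-4,1.5],"rot":[0,0,0]}
    - {"offset":[-0.6,-6,1.5],"rot":[0,0,0]}
    - {"offset":[-0.7,-7,1],"rot":[0,0,0]}
    - {"offset":[-0.7,-7,0],"rot":[0,0,0]}
    - {"offset":[-0.7,-7,-0.5],"rot":[0,0,0]}
    - {"offset":[-0.7,-7,-1],"rot":[0,0,0]}
    - {"offset":[-0.7,-7,-1],"rot":[0,0,0]}

```text
time: 13.1
position: [0.4636, -0.0147, 0.063]
tool_rot: [-0.084, 0.996, 0.0, -0.001]
ft_force: [-0.1, 0.7, 0.1]
grip_width: 0.0002
grip_force: 0.0
```

>>> apply_moves:
  series:
    - {"offset":[0,0,-0.3],"rot":[0,0,0]}
    - {"offset":[0,0,-0.6],"rot":[0,0,0]}
    - {"offset":[0,0,-0.8],"rot":[0,0,0]}
    - {"offset":[0,0,-0.8],"rot":[0,0,0]}

```text
time: 13.5
position: [0.464, -0.0153, 0.0559]
tool_rot: [-0.083, 0.997, 0.0, -0.0]
ft_force: [-0.8, 1.3, 1.3]
grip_width: 0.0008
grip_force: 0.8
```

Contact starts at TCP z of about 0.056, so the shut fingers are about 20 mm shorter than stated and the body would come close to the tab and hook. I'll go up and part the fingers, which should reach further.

>>> apply_moves:
  series:
    - {"offset":[0,0,2],"rot":[0,0,0]}
    - {"offset":[-0.2,0,4],"rot":[0,0,0]}
    - {"offset":[-0.2,0,4],"rot":[0,0,0]}

```text
time: 13.8
position: [0.4638, -0.016, 0.0977]
tool_rot: [-0.084, 0.997, -0.001, 0.002]
ft_force: [0.4, -0.0, -0.7]
grip_width: 0.0005
grip_force: 0.0
```

>>> apply_moves:
  series:
    - {"offset":[0,0,0],"rot":[0,0,0]}
    - {"offset":[0,0,0],"rot":[0,0,0]}
    - {"offset":[0,0,0],"rot":[0,0,0]}
    - {"offset":[0,0,-0.5],"rot":[0,0,0]}
    - {"offset":[0,0,-0.5],"rot":[0,0,0]}
  hand: 0.4

```text
time: 14.3
position: [0.4617, -0.0154, 0.09]
tool_rot: [-0.083, 0.997, 0.0, -0.001]
ft_force: [-0.4, -0.1, -0.0]
grip_width: 0.0307
grip_force: 0.0
```

```bash
python3 - <<'E'
from a import *
im=vision.camera('wrist')[:,:,::-1]
cv2.imwrite('pics/9.png',cv2.resize(im[90:330,100:420],(800,600)))
o=get_obs();print(o['time'],o['position'],o['ft_force'],o['grip_width'])
E
```

```text
14.35 [ 0.46182525 -0.01545258  0.09020596] [ 0.30263486 -0.19909377  0.16967182] 0.032122708487535845
```

View pics/9.png

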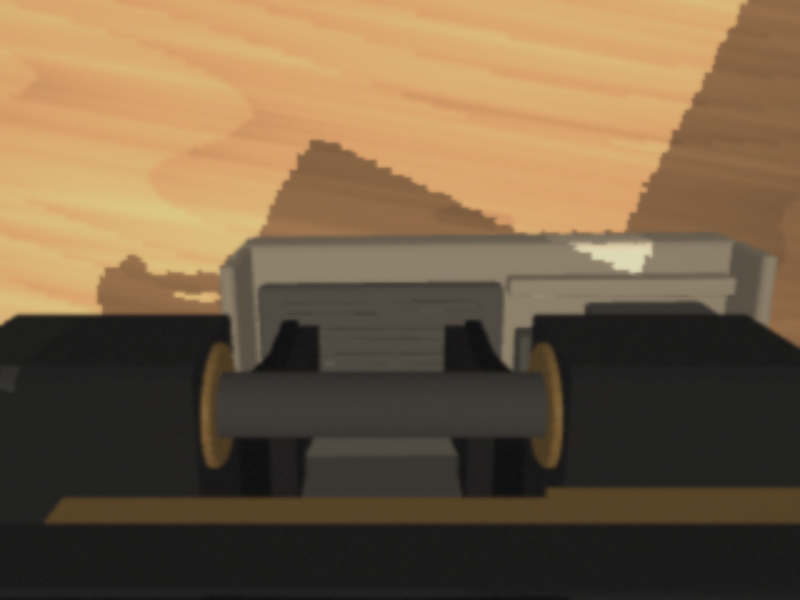

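The parted fingertips, at about (300,325) and (465,325), sit at TCP depth, so their tips really end near the TCP. The tab is clear of the paddle. I'll tilt the hand back towards the robot to clear the hook and lid, then press.

>>> apply_moves:
  series:
    - {"offset":[0.2,0,0.5],"rot":[1,-6,0]}
    - {"offset":[0.5,0.1,0],"rot":[2,-12,0]}
    - {"offset":[0.6,0.1,-1],"rot":[2.4,-14.8,0]}
    - {"offset":[0.6,0.1,-2],"rot":[2.4,-14.8,0]}
    - {"offset":[0.6,0.1,-2.7],"rot":[2.4,-14.8,0]}
    - {"offset":[0.6,0.1,-2.7],"rot":[2.4,-14.8,0]}

```text
time: 14.95
position: [0.4678, -0.0145, 0.0631]
tool_rot: [-0.082, 0.988, 0.01, 0.129]
ft_force: [-0.3, -0.2, 0.3]
grip_width: 0.035
grip_force: 0.0
```

>>> apply_moves:
  series:
    - {"offset":[0,0,-0.4],"rot":[0,0,0]}
    - {"offset":[0,0,-0.8],"rot":[0,0,0]}
    - {"offset":[0,0,-0.8],"rot":[0,0,0]}

```text
time: 15.25
position: [0.4682, -0.0145, 0.0559]
tool_rot: [-0.083, 0.988, 0.01, 0.13]
ft_force: [-0.5, 0.1, 0.3]
grip_width: 0.0346
grip_force: 0.6
```

>>> apply_moves:
  series:
    - {"offset":[0,0,-0.3],"rot":[0,0,0]}
    - {"offset":[0,0,-0.5],"rot":[0,0,0]}
    - {"offset":[0,0,-0.5],"rot":[0,0,0]}

```text
time: 15.55
position: [0.4684, -0.0145, 0.0509]
tool_rot: [-0.083, 0.988, 0.01, 0.13]
ft_force: [-0.4, 0.6, 1.0]
grip_width: 0.0347
grip_force: 0.5
```

```bash
cat >>a.py <<'E'
def st():
    o=get_obs();print(o['time'],o['position'].round(4),np.round(o['ft_force'],1),o['grip_width'])
def look(q,cams=('side','scene')):
    for c in cams:
        vision.camera(c)
        for n in q:
            for d in nets.spot_point(c,n)[:1]:print(c,n,np.round(d['centre'],3),round(d['conf'],2))
E
python3 -c "
from a import *
st();look(['lid_edge'])"
```

```text
15.55 [ 0.4684 -0.0145  0.0509] [-0.4  0.6  1. ] 0.03468733254978347
side lid_edge [0.521 0.001 0.094] 0.68
scene lid_edge [ 0.525 -0.005  0.094] 0.86
```

>>> apply_moves:
  series:
    - {"offset":[0,0,-0.3],"rot":[0,0,0]}
    - {"offset":[0,0,-0.5],"rot":[0,0,0]}
    - {"offset":[0,0,-0.5],"rot":[0,0,0]}

```text
time: 16.05
position: [0.4688, -0.0145, 0.0462]
tool_rot: [-0.083, 0.988, 0.01, 0.13]
ft_force: [-0.5, 1.1, 4.5]
grip_width: 0.0348
grip_force: 2.4
```

```bash
python3 -c "
from a import *
for i in range(5): vision.camera('side');st()
for d in nets.spot_point('side','lid_edge'):print(d)
for c in ['side','wrist']: 
  vision.camera(c)
  for d in nets.spot_point(c,'paddle_top')[:2]:print(c,d)
"
```

```text
16.1 [ 0.4688 -0.0146  0.0463] [0.  1.  5.3] 0.035251821263773256
16.15 [ 0.4688 -0.0146  0.0463] [0.5 1.1 5.1] 0.03490373147661241
16.2 [ 0.4688 -0.0146  0.0463] [1.  0.4 5.1] 0.0349930589215772
16.25 [ 0.4688 -0.0146  0.0463] [0.8 2.  4.8] 0.03513988141557682
16.3 [ 0.4688 -0.0146  0.0463] [0.5 0.8 5.4] 0.03496176239691204
{'centre': [0.4898, -0.0081, 0.228], 'conf': 0.88}
wrist {'centre': [0.467, -0.0171, 0.0479], 'conf': 0.85}
```

The lid has let go (edge at z 0.228) and the paddle is at about 5 N. I'll back off and let it swing.

>>> apply_moves:
  series:
    - {"offset":[-2,0,1],"rot":[0,0,0]}
    - {"offset":[-5,0,3],"rot":[0,0,0]}
    - {"offset":[-7,0,6],"rot":[0,0,0]}
    - {"offset":[-7,0,9],"rot":[0,0,0]}
    - {"offset":[-7,0,13],"rot":[0,0,0]}
    - {"offset":[-7,0,17],"rot":[0,0,0]}
    - {"offset":[-7,0,21],"rot":[0,0,0]}
    - {"offset":[-7,0,25],"rot":[-1,7,0]}
    - {"offset":[-7,0,28],"rot":[-2.4,14.8,0]}
    - {"offset":[-7,0,28],"rot":[-2.4,14.8,0]}
    - {"offset":[-7,0,28],"rot":[-2.4,14.8,0]}
    - {"offset":[-7,0,28],"rot":[-2.4,14.8,0]}
    - {"offset":[-7,0,28],"rot":[-2.4,14.8,0]}
    - {"offset":[-7,0,28],"rot":[-2.4,14.8,0]}
    - {"offset":[-7,0,28],"rot":[-2.4,14.8,0]}
    - {"offset":[-7,0,28],"rot":[-2.4,14.8,0]}
  hand: 1

```text
time: 18.15
position: [0.3981, -0.0146, 0.3257]
tool_rot: [-0.083, 0.997, 0.0, -0.0]
ft_force: [-1.7, 0.5, -0.4]
grip_width: 0.087
grip_force: 0.0
```

```bash
python3 -c "
from a import *
st()
look(['lid_edge','tub','flat_bottle','paddle_top','tab_top'],('side','scene','side','scene','wrist'))
K,R,t=[np.array(vision.calibration('side')[k]) for k in 'KRt']
im=vision.camera('side')[:,:,::-1]
cv2.imwrite('pics/10.png',cv2.resize(im[120:270,170:370],(800,600),interpolation=cv2.INTER_CUBIC))
st()"
```

```text
18.15 [ 0.3981 -0.0146  0.3257] [-1.7  0.5 -0.4] 0.08704831221783042
side lid_edge [0.741 0.036 0.486] 0.83
side paddle_top [ 0.465 -0.015  0.063] 0.59
side tab_top [0.467 0.077 0.083] 0.49
scene lid_edge [0.834 0.052 0.472] 0.64
scene tub [ 0.664 -0.053  0.011] 0.64
scene flat_bottle [0.63  0.089 0.01 ] 0.52
scene paddle_top [ 0.465 -0.016  0.063] 0.82
scene tab_top [0.468 0.072 0.086] 0.53
side lid_edge [0.832 0.052 0.474] 0.9
side tub [ 0.669 -0.056  0.009] 0.79
side flat_bottle [0.628 0.089 0.014] 0.58
side paddle_top [ 0.465 -0.015  0.067] 0.57
side tab_top [0.463 0.077 0.084] 0.57
scene lid_edge [0.832 0.055 0.473] 0.57
scene tub [ 0.66  -0.056  0.011] 0.6
scene flat_bottle [0.63  0.092 0.008] 0.72
scene paddle_top [ 0.463 -0.016  0.064] 0.83
scene tab_top [0.469 0.071 0.088] 0.58
wrist tub [ 0.667 -0.053  0.013] 0.58
wrist flat_bottle [0.626 0.093 0.01 ] 0.86
wrist paddle_top [ 0.468 -0.019  0.062] 0.76
wrist tab_top [0.474 0.077 0.083] 0.71
19.7 [ 0.3984 -0.0145  0.326 ] [-1.  -0.5  0. ] 0.08690424224802373
```

View pics/10.png

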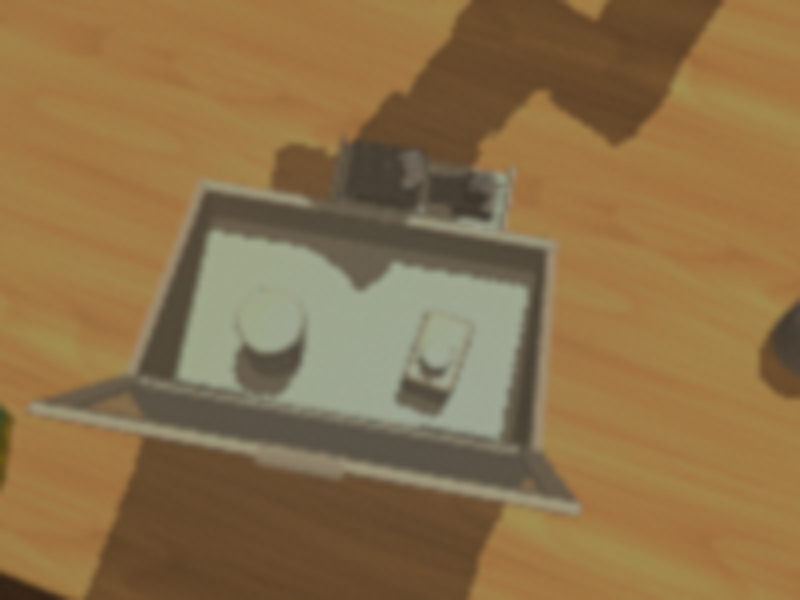

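Picture: the lid is right open, the tub is at about (270,320) in the right half, the flat bottle stands at (438,350), and the tab is aside. I estimate the tub at box (14,-71). The gripper body fits only when gripping along box x with its centre shifted a few mm forward. I'll go above the tub and yaw -90°.

>>> apply_moves:
  series:
    - {"offset":[2,-0.4,0],"rot":[0,0,-8]}
    - {"offset":[5,-0.8,0],"rot":[0,0,-16]}
    - {"offset":[8,-1.3,0],"rot":[0,0,-24]}
    - {"offset":[11,-1.8,0],"rot":[0,0,-32]}
    - {"offset":[14,-2.3,0],"rot":[0,0,-40]}
    - {"offset":[17,-2.8,0],"rot":[0,0,-48]}
    - {"offset":[20,-3.3,0],"rot":[0,0,-56]}
    - {"offset":[23,-3.7,0],"rot":[0,0,-64]}
    - {"offset":[25,-4,0],"rot":[0,0,-72]}
    - {"offset":[25.9,-4.1,0],"rot":[0,0,-80]}
    - {"offset":[25.9,-4.1,-1],"rot":[0,0,-88]}
    - {"offset":[25.9,-4.1,-3],"rot":[0,0,-90]}
    - {"offset":[25.9,-4.1,-3],"rot":[0,0,-90]}
    - {"offset":[25.9,-4.1,-3],"rot":[0,0,-90]}
  hand: 1

```text
time: 21.1
position: [0.6572, -0.0555, 0.2957]
tool_rot: [0.645, 0.764, -0.0, -0.001]
ft_force: [-0.6, 0.3, -0.9]
grip_width: 0.0867
grip_force: 0.0
```

```bash
python3 -c "
from a import *
st();print(get_obs()['tool_rot'],get_obs()['q'])
for i in range(4):look(['tub'],('wrist',))
look(['tub'],('side','scene'))
st()"
```

```text
21.1 [ 0.6572 -0.0555  0.2957] [-0.6  0.3 -0.9] 0.08671723929010615
[ 6.45295988e-01  7.63932280e-01 -2.46019122e-04 -7.06186484e-04] [-2.53389342e-01  5.08053796e-01  1.24500753e+00  1.71127951e-04
  1.39001746e+00 -4.21394744e-01]
wrist tub [ 0.666 -0.054  0.012] 0.56
wrist tub [ 0.665 -0.053  0.013] 0.79
wrist tub [ 0.667 -0.056  0.011] 0.69
wrist tub [ 0.666 -0.053  0.015] 0.86
side tub [ 0.671 -0.057  0.009] 0.64
scene tub [ 0.663 -0.053  0.013] 0.78
21.7 [ 0.6574 -0.0555  0.2962] [0.3 0.5 0. ] 0.08739384546178611
```

>>> apply_moves:
  series:
    - {"offset":[0,0,-4],"rot":[0,0,0]}
    - {"offset":[0,0,-8],"rot":[0,0,0]}
    - {"offset":[0,0,-12],"rot":[0,0,0]}
    - {"offset":[0,0,-15],"rot":[0,0,0]}
    - {"offset":[0,0,-17],"rot":[0,0,0]}
    - {"offset":[0,0,-18.5],"rot":[0,0,0]}
    - {"offset":[0,0,-19],"rot":[0,0,0]}
    - {"offset":[0,0,-19.5],"rot":[0,0,0]}
    - {"offset":[0,0,-19.5],"rot":[0,0,0]}

```text
time: 22.6
position: [0.6578, -0.0556, 0.1014]
tool_rot: [0.646, 0.764, 0.0, 0.0]
ft_force: [0.1, 0.6, 0.8]
grip_width: 0.0865
grip_force: 0.0
```

>>> apply_moves:
  series:
    - {"offset":[0,0,-0.7],"rot":[0,0,0]}
    - {"offset":[0,0,-1.4],"rot":[0,0,0]}
    - {"offset":[0,0,-2],"rot":[0,0,0]}
    - {"offset":[0,0,-2.4],"rot":[0,0,0]}
    - {"offset":[0,0,-2.4],"rot":[0,0,0]}

```text
time: 23.1
position: [0.6568, -0.0554, 0.0761]
tool_rot: [0.646, 0.764, -0.0, -0.001]
ft_force: [-0.1, -0.1, -0.3]
grip_width: 0.0869
grip_force: 0.0
```

>>> apply_moves:
  series:
    - {"offset":[0,0,0],"rot":[0,0,0]}
    - {"offset":[0,0,0],"rot":[0,0,0]}
    - {"offset":[0,0,0],"rot":[0,0,0]}
    - {"offset":[0,0,0],"rot":[0,0,0]}
    - {"offset":[0,0,0],"rot":[0,0,0]}
    - {"offset":[0,0,0],"rot":[0,0,0]}
  hand: 0.6
  newtons: 25

```text
time: 23.7
position: [0.6594, -0.0558, 0.0783]
tool_rot: [0.646, 0.764, 0.001, 0.002]
ft_force: [4.5, 0.0, 4.9]
grip_width: 0.0609
grip_force: 24.5
```

```bash
python3 -c "
from a import *
st();look(['tub'],('side','scene'));print(get_obs()['grip_force'])"
```

```text
23.7 [ 0.6594 -0.0558  0.0783] [4.5 0.  4.9] 0.06094413482455197
scene tub [ 0.662 -0.054  0.014] 0.64
24.524162113666534
```

Gripped on the cap at 61 mm. I'll lift slowly at first, then carry it over the rail.

>>> apply_moves:
  series:
    - {"offset":[0,0,0.5],"rot":[0,0,0]}
    - {"offset":[0,0,1.5],"rot":[0,0,0]}
    - {"offset":[0,0,3],"rot":[0,0,0]}
    - {"offset":[0,0,5],"rot":[0,0,0]}
    - {"offset":[0,0,7],"rot":[0,0,0]}
    - {"offset":[0,0,9.5],"rot":[0,0,0]}
    - {"offset":[0,0,12],"rot":[0,0,0]}
    - {"offset":[0,0,13.5],"rot":[0,0,0]}
    - {"offset":[0,0,14],"rot":[0,0,0]}
    - {"offset":[0,0,14],"rot":[0,0,0]}

```text
time: 24.9
position: [0.657, -0.0555, 0.2178]
tool_rot: [0.646, 0.764, 0.0, 0.0]
ft_force: [1.1, 0.5, -4.9]
grip_width: 0.0608
grip_force: 24.3
```

```bash
python3 -c "
from a import *
st();look(['tub','flat_bottle'],('side','scene','wrist'));print(get_obs()['grip_force'],get_obs()['moment'])"
```

```text
24.9 [ 0.657  -0.0555  0.2178] [ 1.1  0.5 -4.9] 0.06083044330298611
side tub [ 0.465 -0.017  0.063] 0.56
side flat_bottle [0.631 0.091 0.016] 0.52
scene tub [ 0.659 -0.052  0.15 ] 0.52
scene flat_bottle [0.631 0.09  0.011] 0.7
wrist tub [ 0.663 -0.053  0.153] 0.77
wrist flat_bottle [0.626 0.094 0.011] 0.6
24.26014557480812 [-0.07828804  0.02994793  0.04763505]
```

The tub is up with its bottom at about 0.15 m; the load is 4.9 N and the flat bottle hasn't moved. I'll carry it to the front right and lower it to just above the counter.

>>> apply_moves:
  series:
    - {"offset":[-1,-0.3,0.5],"rot":[0,0,0]}
    - {"offset":[-3,-1,0.5],"rot":[0,0,0]}
    - {"offset":[-6,-2.1,0.5],"rot":[0,0,0]}
    - {"offset":[-9.5,-3.3,0.5],"rot":[0,0,0]}
    - {"offset":[-13,-4.5,0.5],"rot":[0,0,0]}
    - {"offset":[-16,-5.6,0.5],"rot":[0,0,0]}
    - {"offset":[-18,-6.2,0],"rot":[0,0,0]}
    - {"offset":[-18.4,-6.4,-1.5],"rot":[0,0,0]}
    - {"offset":[-18.4,-6.4,-4],"rot":[0,0,0]}
    - {"offset":[-18.4,-6.4,-7],"rot":[0,0,0]}
    - {"offset":[-18.4,-6.4,-10],"rot":[0,0,0]}
    - {"offset":[-18.4,-6.4,-12],"rot":[0,0,0]}
    - {"offset":[-18.4,-6.4,-13.3],"rot":[0,0,0]}
    - {"offset":[-18.4,-6.4,-13.8],"rot":[0,0,0]}
    - {"offset":[-18.4,-6.4,-13.8],"rot":[0,0,0]}
    - {"offset":[-18.4,-6.4,-13.8],"rot":[0,0,0]}

```text
time: 26.95
position: [0.474, -0.12, 0.08]
tool_rot: [0.646, 0.764, 0.0, 0.001]
ft_force: [0.1, -0.7, -4.1]
grip_width: 0.061
grip_force: 24.3
```

```bash
python3 -c "
from a import *
st();look(['tub'],('side','scene','wrist','wrist'))"
```

```text
26.95 [ 0.474 -0.12   0.08 ] [ 0.1 -0.7 -4.1] 0.06104981540627418
side tub [ 0.484 -0.12   0.013] 0.57
scene tub [ 0.479 -0.121  0.014] 0.54
wrist tub [ 0.479 -0.121  0.015] 0.95
wrist tub [ 0.479 -0.117  0.018] 0.9
```

>>> apply_moves:
  series:
    - {"offset":[0,0,-0.3],"rot":[0,0,0]}
    - {"offset":[0,0,-0.6],"rot":[0,0,0]}
    - {"offset":[0,0,-0.8],"rot":[0,0,0]}
    - {"offset":[0,0,-0.8],"rot":[0,0,0]}
    - {"offset":[0,0,-0.8],"rot":[0,0,0]}

```text
time: 27.85
position: [0.4733, -0.1195, 0.0709]
tool_rot: [0.646, 0.764, 0.0, -0.0]
ft_force: [0.7, 0.3, -4.8]
grip_width: 0.0607
grip_force: 24.3
```

>>> apply_moves:
  series:
    - {"offset":[0,0,-0.1],"rot":[0,0,0]}
    - {"offset":[0,0,-0.2],"rot":[0,0,0]}
    - {"offset":[0,0,-0.2],"rot":[0,0,0]}
    - {"offset":[0,0,-0.2],"rot":[0,0,0]}

```text
time: 28.25
position: [0.4734, -0.1195, 0.069]
tool_rot: [0.646, 0.764, 0.0, -0.0]
ft_force: [-0.1, -0.3, -5.2]
grip_width: 0.0604
grip_force: 24.3
```

>>> apply_moves:
  series:
    - {"offset":[0,0,-0.1],"rot":[0,0,0]}
    - {"offset":[0,0,-0.1],"rot":[0,0,0]}
    - {"offset":[0,0,-0.1],"rot":[0,0,0]}

```text
time: 28.55
position: [0.4736, -0.1196, 0.0683]
tool_rot: [0.646, 0.764, 0.0, 0.0]
ft_force: [0.0, -0.1, -1.2]
grip_width: 0.0605
grip_force: 24.2
```

It's touching down: the load dropped from -5 to -1.2 N. I'll lower 1 mm more, then release gently.

>>> apply_moves:
  series:
    - {"offset":[0,0,-0.1],"rot":[0,0,0]}
    - {"offset":[0,0,-0.1],"rot":[0,0,0]}
  newtons: 8

```text
time: 28.75
position: [0.4748, -0.1201, 0.0676]
tool_rot: [0.646, 0.764, 0.001, 0.002]
ft_force: [2.2, 1.1, 1.6]
grip_width: 0.0604
grip_force: 7.9
```

>>> apply_moves:
  series:
    - {"offset":[0,0,0],"rot":[0,0,0]}
    - {"offset":[0,0,0],"rot":[0,0,0]}
    - {"offset":[0,0,0],"rot":[0,0,0]}
    - {"offset":[0,0,0],"rot":[0,0,0]}
  hand: 0.85

```text
time: 29.15
position: [0.4732, -0.1195, 0.0669]
tool_rot: [0.646, 0.764, -0.0, -0.0]
ft_force: [0.1, 0.2, -1.3]
grip_width: 0.0728
grip_force: 0.4
```

```bash
python3 -c "
from a import *
st();look(['tub'],('side','wrist'))"
```

```text
29.15 [ 0.4732 -0.1195  0.0669] [ 0.1  0.2 -1.3] 0.07279659105343513
side tub [ 0.482 -0.121  0.001] 0.62
wrist tub [ 0.482 -0.118  0.003] 0.84
```

>>> apply_moves:
  series:
    - {"offset":[0,0,0],"rot":[0,0,0]}
    - {"offset":[0.3,0,0],"rot":[0,0,0]}
    - {"offset":[0.3,0,0],"rot":[0,0,0]}
    - {"offset":[0.3,0,1],"rot":[0,0,0]}
    - {"offset":[0.3,0,2.5],"rot":[0,0,0]}
    - {"offset":[0.3,0,4.5],"rot":[0,0,0]}
    - {"offset":[0.3,0,8],"rot":[0,0,0]}
    - {"offset":[0.3,0,12],"rot":[0,0,0]}
    - {"offset":[-1,0,16],"rot":[0,0,0]}
    - {"offset":[-4,0,20],"rot":[0,0,0]}
    - {"offset":[-4,0,20],"rot":[0,0,0]}
    - {"offset":[-4,0,20],"rot":[0,0,0]}
  hand: 1

```text
time: 30.55
position: [0.4334, -0.1196, 0.2684]
tool_rot: [0.646, 0.763, 0.0, 0.002]
ft_force: [0.7, 0.2, -0.3]
grip_width: 0.087
grip_force: 0.0
```

```bash
python3 -c "
from a import *
st();look(['tub','flat_bottle','lid_edge','tab_top','spray_bottle','squeeze_bottle'],('side','scene','wrist'));
for c in ['side']:
  im=vision.camera(c)[:,:,::-1]
  cv2.imwrite('pics/11.png',im)
for c in ['side','scene']:
  vision.camera(c); print([np.round(d['centre'],3) for d in nets.search_frame(c,'tub')[:1]])
"
```

```text
30.55 [ 0.4334 -0.1196  0.2684] [ 0.7  0.2 -0.3] 0.08704772395539925
side tub [ 0.481 -0.121  0.002] 0.53
side flat_bottle [0.629 0.09  0.011] 0.7
side lid_edge [0.827 0.052 0.475] 0.92
side tab_top [0.464 0.08  0.085] 0.54
side spray_bottle [ 0.62  -0.453  0.004] 0.83
side squeeze_bottle [ 0.481  0.414 -0.001] 0.75
scene tub [ 0.476 -0.118  0.002] 0.82
scene flat_bottle [0.632 0.09  0.011] 0.76
scene lid_edge [0.833 0.051 0.472] 0.7
scene tab_top [0.468 0.075 0.086] 0.71
scene spray_bottle [ 0.619 -0.452 -0.003] 0.75
scene squeeze_bottle [0.48  0.419 0.   ] 0.84
wrist tub [ 0.478 -0.118 -0.   ] 0.86
wrist flat_bottle [0.627 0.094 0.01 ] 0.85
wrist tab_top [0.473 0.077 0.084] 0.69
[array([ 0.494, -0.114,  0.101])]
[array([ 0.487, -0.11 ,  0.101])]
```

The tub stands on the counter with its top at z 0.10, the lid is open, and the bottles are where they were.

```bash
python3 -c "
from a import *
print(hand_in())"
```

```text
the job is handed in; nothing more can be done
None
```

I slid the lock tab aside, pressed the paddle so the lid sprang fully open, and set the tub down upright in front of the box. Camera estimates put the other bottles where they were, and the job was handed in at about 32 s.

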